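Park the coating roller with the hand board

TASK

Park the steel roller of the coating bed: take the hand board from the upturned tray by its handle, lay its flat underside on top of the roller and roll the roller along the bed under the board, over the low sill, until it sits in the seat against the end stop. Press gently, never with more than 20 newtons, and touch the roller only from above with the board's flat face, never with the fingers. Then lay the board flat in the middle of the upturned tray again; do not disturb the dish, the pen or the bottles.

Things in the scene. Friction and masses are not known exactly. Their poses are not given: they have to be found in the camera images.
- bed: Fixed aluminium bed 130 mm wide (x), 200 long (y). Origin: centre of underside, on the worktop. Flat rolling surface 16 mm up; side rails 18 mm above that, 114 apart. At +y a grey end stop (face at y = +85, 18 above the surface); before it, at y = +60.5, a low rounded steel sill about 1.5 mm proud runs across; the seat is between them. Low lip at -y.
- seat (a point): Where the roller's axis centre lies when it is seated between sill and end stop: bed frame (0, +69, 31) mm; it has about 1 mm of play either way along y. Axes as the bed's.
- roller: Loose ground-steel roller, 30 mm diameter, 96 mm long, plus an 11 mm thick, 7 mm long journal at each end; about 0.3 kg. Lies across the bed on its rolling surface and rolls freely along the bed's y; starts 49 to 89 mm short of the seat. Origin: its centre; x is its long axis (y and z turn as it rolls).
- board_grip (a point): Grasp centre of the grey hand board (about 0.18 kg): flat plate 84 mm (x) by 120 (y) by 10 thick; on top a black bar 66 long (x), 24 thick (y), from 10 to 44 mm above the plate's underside. This point: middle of the bar, 28 mm above the underside; grip across y. z up.
- board_face (a point): Centre of the hand board's flat underside (palm face), 28 mm below board_grip; same axes. Its contact with the roller is stiff: 1 mm too deep costs tens of newtons.
- tray: White plastic tray turned upside down, fixed, 102 mm (x) by 172 mm (y), flat top 22 mm above the worktop; the hand board lies on it at the start. Origin at the centre of its underside, on the worktop.
- petri_dish: White petri dish, 60 mm across, 14 mm high, bystander on the worktop. Origin at the centre of its underside.
- pen: Marker pen lying on the worktop, 125 mm long along its y, 15 mm high, bystander. Origin at the middle of its underside.
- white_bottle: White plastic bottle with a screw cap, 48 mm across, 83 mm tall, standing at the back, bystander. Origin at the centre of its underside.
Things that resemble listed ones, but are neither listed nor needed, are in the scene too. Leave any yellow look-alike of the roller alone.

How it is judged:
By the outcome, as a careful person would: the job done as asked, in the order asked, and still so for the second after the job is handed in, with the robot touching nothing.
It also fails if it takes over 72 s, if anything falls off the work surface, if the arm or the gripper's body presses on something with over 40 N, if the wrist force passes 120 N, or if a joint passes its speed limit or range.

ROBOT

A 6-joint arm with a two-finger parallel gripper is mounted at the origin on the work surface; the furniture and walls round the work are solid. World frame = base frame: x ahead of the robot, y to its left, z up, the work surface at z = 0. Lengths are in m, angles in rad, forces in N, time in s.
With the tool pointing down it reaches from about 0.275 to 1 m from the base axis. Payload 8.4 kg.
Tool frame: the origin (TCP) lies at the very end of the fingers, on their centre line; the grasp point (between the pads) lies 19 mm behind it; z points along the fingers, y is the line along which they close (so a half turn about z gives the same grasp; the last joint's range is limited). The gripper opens to 85 mm and grips with 20 to 120 N. Pads are 22 mm wide; open, the fingers measure 114 mm over their backs; the gripper's body (76 mm by 85 mm) begins 54 mm behind the grasp point. The pads swing forward as they close: fully open they stand 13 mm farther back than shut.
Start: joints at [-1.35, 0.353, 1.633, -0, 1.155, -0.002], TCP at [0.138, -0.61, 0.231] pointing down, gripper open.
Joint ranges: [-2.63, 2.63], [-0.92, 2.1], [0.06, 2.66], [-1.3, 4.44], [0, 2.69], [-3.02, 3.02]. Speed limits (rad/s): [2.22, 2.22, 2.79, 3.14, 3.14, 3.14].

INTERFACE

Orientations are given as [roll, pitch, yaw] about the fixed x, y, z axes, in that order (R = Rz(yaw) Ry(pitch) Rx(roll)).
In Python, from cell import bot, optics gives the robot as it stands.
- The arm moves only by the tool move_arm, never from a script. Its argument "rows" is a list that holds one entry, the list of rows, each a list of 5 numbers: the finger opening in mm, from 0 to 85.4, then the shift along the world's x, y, z in mm, then the turn about the world's z in rad. In form: [[[jaw, x, y, z, spin], ...]]. A call has 1 to 10 rows; each row shifts and turns the commanded pose from where the row before left it; what a row does not reach is not made up. A row lasts 1/8 s, in which the tool goes at most 62.5 mm and 10.7 degrees, less where a joint would pass 70% of its speed; a pose out of reach is approached as far as the arm can. A call is refused whole if a number of a shift passes 62.5 or a number of a turn 0.188, either way. A call with a gripper value outside its range is refused whole. The fingers move at their own pace and stop on an object; "newtons" is the grip in N (left out, the last holds). Time passes only in rows, so rows that do not move let the fingers close. It gives the time, the measured TCP pose, the force, the opening and the grip force at its end, in the units of the state.
- bot.sense(): the state, without advancing time (a new reading comes with each control period).
- optics.capture(name): name is "side" or "top" or "wrist"; returns (picture, depth): 480x640x3 uint8, red, green, blue; 480x640 float32, m along the optical axis (not along the pixel's ray), 0 where there is no reading.
- optics.camera_params(name): a dict with "fx", "fy", "cx", "cy" (pixels), "rvec" (rotation vector, rad) and "tvec" (3), from world to camera coordinates, as OpenCV has them. Camera axes: x right, y down, z forward; pixel columns grow to the right and rows downward; lengths in m; the calibration is good to about 2 mm. A picture is of the moment at which its call begins: read the wrist's pose just before it. camera_params takes no time and is no camera call; for the wrist camera it gives the pose at the moment of the call.
- bot.sign_off(): hands the job in; it is judged then, once.
The state is a dict: "time": time; "q": joint angles; "qd": joint speeds; "effort": joint torques, N m; "tool_pos": TCP position; "tool_rot": TCP orientation; "contact_force": force on the tool from outside, world axes, zero at the start; "ft_torque": the same for the moment, N m; "gripper_width": finger opening in m; "gripper_force": force on a finger pad.
Only numpy, scipy, OpenCV 4.12 (cv2) and the standard library are available. Lean on these libraries where they do the work, as an engineer would, in place of code of your own. Each camera call takes 0.05 s, during which the arm holds its last target. There are 200 camera calls.

## Working session

There is one attempt and no reset: what is moved stays moved. The work goes in short steps, Python scripts to look and compute and a tool call to move; the robot and the scene stay as the last step left them, time stands still between calls to the robot, and variables do not carry over. Pictures are saved under pics/ and viewed, at most 10 in all, crops included, and the job is handed in when it is done.

Besides the shell and the picture viewer there is one more tool, called as name(argument=value, ...) on one line, values as JSON. move_arm: Moves the arm, as the interface text tells. Its arguments: {"type":"object","properties":{"rows":{"type":"array"},"newtons":{"type":"number"}},"required":["rows"]}

```bash
mkdir -p pics; cat > h.py <<'E'
from cell import bot, optics
import cv2, numpy as np
def cap(n,f=None):
    p=optics.camera_params(n); im,d=optics.capture(n)
    if f: cv2.imwrite('pics/'+f,im[:,:,::-1])
    return p,im,d
def cloud(p,d):
    R=cv2.Rodrigues(np.array(p['rvec'],float))[0]; t=np.array(p['tvec'],float).ravel()
    v,u=np.mgrid[0:d.shape[0],0:d.shape[1]]
    X=np.stack([(u-p['cx'])/p['fx']*d,(v-p['cy'])/p['fy']*d,d],-1)
    return (X-t)@R
def plane(p,uv,z):
    R=cv2.Rodrigues(np.array(p['rvec'],float))[0]; t=np.array(p['tvec'],float).ravel()
    uv=np.atleast_2d(uv).astype(float)
    r=np.c_[(uv[:,0]-p['cx'])/p['fx'],(uv[:,1]-p['cy'])/p['fy'],np.ones(len(uv))]@R
    c=-R.T@t
    return c+r*((z-c[2])/r[:,2])[:,None]
E
python3 - <<'E'
from h import *
p,im,d=cap('top','top1.png'); np.savez('top1.npz',im=im,d=d)
p2,im2,d2=cap('side','side1.png'); np.savez('side1.npz',im=im2,d=d2)
print(p,p2); s=bot.sense(); print(s)
E
```

```text
{'fx': 480.2964241239943, 'fy': 480.2964241239943, 'cx': 304.654607097523, 'cy': 238.36857410056746, 'rvec': array([ 2.10614758, -2.12683821,  0.18831886]), 'tvec': array([-0.02057151,  0.5075175 ,  0.91513787])} {'fx': 472.4582459996334, 'fy': 472.4582459996334, 'cx': 320.41666349141934, 'cy': 231.8796656918345, 'rvec': array([ 2.0723086 , -0.0400027 ,  0.06050649]), 'tvec': array([-0.50381428,  0.03121318,  1.06416983])}
{'time': 0.1, 'q': array([-1.35043086e+00,  3.53597322e-01,  1.63407976e+00,  2.53821244e-05,
        1.15523517e+00, -2.44139634e-03]), 'qd': array([-1.64600243e-03, -1.31881964e-04, -2.48567194e-04, -2.48813965e-05,
        1.19652684e-03, -2.43810286e-03]), 'effort': array([ 1.67157680e-06, -6.06355906e+01, -3.42820609e+01, -2.47331866e-05,
        3.95932206e-03, -5.28239298e-06]), 'tool_pos': array([ 0.13798858, -0.609113  ,  0.2306167 ]), 'tool_rot': array([-3.14027312e+00, -2.64298950e-05,  2.22796580e-01]), 'contact_force': array([0.45382004, 0.21821195, 0.55341693]), 'ft_torque': array([ 0.02660263,  0.00180169, -0.00398364]), 'gripper_force': 0.0, 'gripper_width': 0.08557100593274837}
```

View pics/top1.png

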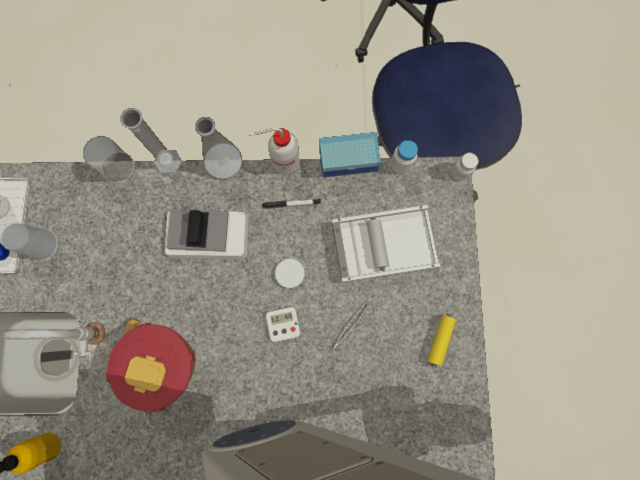

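View pics/side1.png

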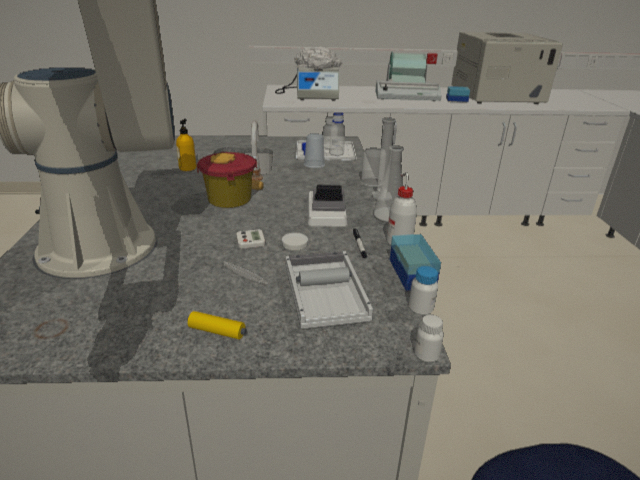

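Top view: bed at about (385,243) with the grey roller at (378,243). The tray with the board is at (205,232), with its black bar at (198,229). The dish is at (290,273), the pen at (291,203), and the bottles are along the back. There are two roller candidates, grey steel (378,243) lying in the bed and yellow (441,340) lying on the worktop. The grey one in the bed fits the description, and one enlarged crop should confirm it.

```bash
python3 - <<'E'
from h import *
a=np.load('top1.npz'); b=np.load('side1.npz')
im=a['im'];s=b['im']
A=cv2.resize(im[195:290,320:450],None,fx=4.6,fy=4.6,interpolation=cv2.INTER_CUBIC)
B=cv2.resize(im[195:270,155:255],None,fx=4,fy=4,interpolation=cv2.INTER_CUBIC)
C=cv2.resize(s[240:335,275:380],None,fx=2.9,fy=2.9,interpolation=cv2.INTER_CUBIC)
print(A.shape,B.shape,C.shape)
W=np.zeros((600,800,3),np.uint8)
A=cv2.resize(im[200:285,325:445],None,fx=3.6,fy=3.5); B=cv2.resize(im[200:265,158:255],None,fx=3.6,fy=3.6)
C=cv2.resize(s[245:335,278:378],None,fx=4,fy=3.2)
W[:A.shape[0],:A.shape[1]]=A; W[310:310+B.shape[0],:B.shape[1]]=B; W[310:310+C.shape[0],380:380+C.shape[1]]=C
cv2.imwrite('pics/crop1.png',W[:,:,::-1])
p=optics.camera_params('top'); P=cloud(p,a['d'])
print(plane(p,[[378,243],[205,232],[198,229],[290,273],[291,203],[385,243]],0.02).round(3))
print('row heights along bed y, mm, row 230:250')
for c in range(328,446,2): print(c,(P[232:252,c].mean(0)*1000).round(0)[1:],np.round(1000*P[225:255,c,2].max()),end='; ')
E
```

```text
(437, 598, 3) (300, 400, 3) (276, 304, 3)
[[ 0.501 -0.176  0.02 ]
 [ 0.528  0.182  0.02 ]
 [ 0.535  0.196  0.02 ]
 [ 0.441  0.005  0.02 ]
 [ 0.588  0.003  0.02 ]
 [ 0.501 -0.19   0.02 ]]
row heights along bed y, mm, row 230:250
328 [-74.   0.] 2.0; 330 [-78.   1.] 6.0; 332 [-82.   1.] 34.0; 334 [-86.  15.] 37.0; 336 [-89.  33.] 36.0; 338 [-93.  35.] 994.0; 340 [-94.  83.] 994.0; 342 [-102.   26.] 36.0; 344 [-106.   17.] 35.0; 346 [-111.   16.] 21.0; 348 [-115.   16.] 20.0; 350 [-119.   17.] 19.0; 352 [-123.   17.] 21.0; 354 [-127.   17.] 20.0; 356 [-131.   16.] 21.0; 358 [-135.   17.] 20.0; 360 [-140.   16.] 20.0; 362 [-144.   16.] 20.0; 364 [-148.   17.] 20.0; 366 [-146.   65.] 994.0; 368 [-156.   19.] 42.0; 370 [-158.   31.] 47.0; 372 [-161.   41.] 47.0; 374 [-165.   44.] 48.0; 376 [-168.   46.] 50.0; 378 [-173.   45.] 48.0; 380 [-169.   93.] 994.0; 382 [-181.   43.] 47.0; 384 [-187.   30.] 43.0; 386 [-185.   66.] 994.0; 388 [-197.   17.] 20.0; 390 [-201.   16.] 19.0; 392 [-197.   66.] 994.0; 394 [-210.   17.] 21.0; 396 [-214.   16.] 19.0; 398 [-218.   16.] 20.0; 400 [-222.   16.] 21.0; 402 [-226.   17.] 20.0; 404 [-230.   17.] 21.0; 406 [-234.   16.] 20.0; 408 [-228.   65.] 994.0; 410 [-243.   16.] 19.0; 412 [-247.   16.] 20.0; 414 [-251.   17.] 20.0; 416 [-255.   17.] 19.0; 418 [-259.   17.] 20.0; 420 [-263.   16.] 19.0; 422 [-267.   17.] 20.0; 424 [-271.   17.] 20.0; 426 [-275.   17.] 21.0; 428 [-280.   17.] 26.0; 430 [-283.   21.] 27.0; 432 [-287.   21.] 28.0; 434 [-281.   58.] 994.0; 436 [-300.    1.] 5.0; 438 [-305.   -0.] 4.0; 440 [-309.    0.] 3.0; 442 [-313.    0.] 5.0; 444 [-317.    0.] 4.0;
```

View pics/crop1.png

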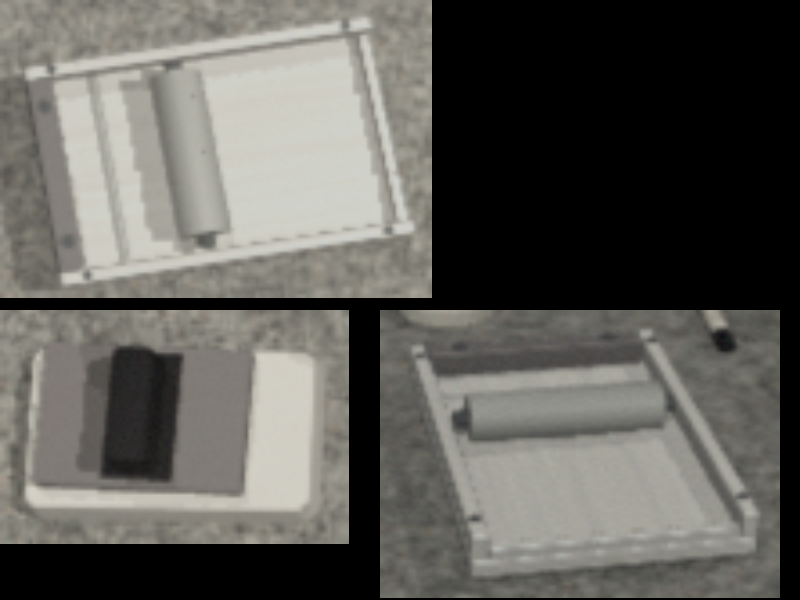

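The crop confirms the grey roller with dark journals, between the bed's rails. The grey stop and the sill line are at the image-left (+y) end, so the roller goes towards +y. The board lies shifted to image-left on the white tray. Next I measure the poses.

```bash
python3 - <<'E'
from h import *
a=np.load('top1.npz'); im=a['im'];p=optics.camera_params('top'); P=cloud(p,a['d'])*1000
v,u=np.mgrid[0:480,0:640]
def rect(name,m,z):
    m=cv2.morphologyEx(m.astype(np.uint8),cv2.MORPH_OPEN,np.ones((2,2)))
    n,l,st,_=cv2.connectedComponentsWithStats(m); k=1+np.argmax(st[1:,4]); 
    pts=np.argwhere(l==k)[:,::-1]; X=plane(p,pts,z)[:,:2]*1000
    r=cv2.minAreaRect(X.astype(np.float32)); 
    c=X-X.mean(0); w,V=np.linalg.eigh(c.T@c); ax=V[:,1]
    print(name,st[k],'rect',np.round(r,1) if 0 else r,'mean',X.mean(0).round(1),'pca ang',np.degrees(np.arctan2(ax[1],ax[0])).round(2))
    return l==k
def box(u0,u1,v0,v1): return (u>=u0)&(u<=u1)&(v>=v0)&(v<=v1)
z=P[:,:,2]
bb=box(322,448,195,292)
rect('bed all',bb&(z>9)&(z<60),0.034)
rect('roller',bb&(z>38)&(z<60)&(box(355,400,210,275)),0.042)
tb=box(155,257,198,268)
rect('tray',tb&(z>12)&(z<90),0.022)
g=im.astype(int).mean(2)
rect('board',tb&(z>28)&(z<90),0.032)
rect('bar',tb&(z>55),0.066)
print('bar z',np.median(z[tb&(z>55)]),'plate z',np.median(z[tb&(z>27)&(z<45)]))
rm=bb&(z>38)&(z<60)&box(355,400,210,275); print('roller cloud mean',P[rm].mean(0), 'top z',np.percentile(z[rm],[50,80]))
bm=tb&(z>55); print('bar cloud',P[bm].mean(0), P[bm].min(0),P[bm].max(0))
E
```

```text
bed all [ 332  206  109   78 6274] rect ((496.7482604980469, -188.81468200683594), (131.7489471435547, 201.177490234375), 8.301346778869629) mean [ 495.9 -187.9] pca ang 98.35
roller [369 221  21  48 596] rect ((495.6198425292969, -173.62240600585938), (96.60472106933594, 26.735408782958984), 7.874520778656006) mean [ 494.5 -174. ] pca ang -171.88
tray [ 165  210   83   49 3710] rect ((524.390380859375, 178.0491485595703), (167.22657775878906, 99.6888427734375), 88.33032989501953) mean [523.7 178.4] pca ang 87.63
board [ 168  210   61   42 2319] rect ((529.348388671875, 192.60890197753906), (120.42143249511719, 84.30126190185547), 86.64212799072266) mean [529.2 192.6] pca ang 86.33
bar [188 211  15  34 416] rect ((528.4682006835938, 191.62794494628906), (25.581241607666016, 67.1506118774414), 86.51085662841797) mean [528.6 191.8] pca ang 176.99
bar z 65.79996024234036 plate z 32.510059319624375
roller cloud mean [ 496.49518306 -171.67768967   43.8856482 ] top z [44.24902965 46.18079582]
bar cloud [519.1403718  180.90925129 117.89947994] [325.78953924 -36.22650324  55.16585871] [564.81231185 207.97157953 993.99363248]
```

move_arm(rows=[[[85,24,50,0,-0.018],[85,24,50,0,-0.018],[85,24,50,0,-0.018],[85,24,50,0,-0.018],[85,24,50,0,-0.018],[85,24,50,0,-0.018],[85,24,50,0,-0.018],[85,24,50,0,-0.018],[85,24,50,0,-0.018],[85,24,50,0,-0.018]]])

```text
time: 1.35
tool_pos: [0.3785, -0.1079, 0.2314]
tool_rot: [3.141, -0.001, 0.042]
contact_force: [0.9, -0.7, 0.4]
gripper_width: 0.0852
gripper_force: 0.0
```

move_arm(rows=[[[85,25,50,-5,-0.018],[85,25,50,-5,-0.018],[85,25,50,-5,-0.018],[85,25,50,-5,-0.018],[85,25,40,-5,-0.018],[85,15,20,-5,-0.013],[85,0,0,0,0],[85,0,0,0,0]]])

```text
time: 2.35
tool_pos: [0.5173, 0.1498, 0.201]
tool_rot: [3.141, 0.001, -0.06]
contact_force: [0.1, -1.1, -0.1]
gripper_width: 0.0852
gripper_force: 0.0
```

```bash
python3 - <<'E'
from h import *
p,im,d=cap('wrist','w1.png'); P=cloud(p,d)*1000; z=P[:,:,2]
print(bot.sense()['tool_pos'])
for n,lo,hi,zz in (('bar',55,75,66),('plate+',28,75,32),('tray+',14,75,22)):
    m=((z>lo)&(z<hi)&(abs(P[:,:,0]-525)<90)&(abs(P[:,:,1]-185)<110)).astype(np.uint8)
    m=cv2.morphologyEx(m,cv2.MORPH_OPEN,np.ones((3,3)))
    n_,l,st,_=cv2.connectedComponentsWithStats(m)
    if n_<2: print(n,'none'); continue
    k=1+np.argmax(st[1:,4]); X=plane(p,np.argwhere(l==k)[:,::-1],zz/1000)[:,:2]*1000
    print(n,st[k],cv2.minAreaRect(X.astype(np.float32)),np.median(z[l==k]))
E
```

```text
[0.51736835 0.14956975 0.2012285 ]
bar [ 241  170   34   80 2417] ((533.541259765625, 192.0491485595703), (24.389404296875, 64.31368255615234), 86.53579711914062) 65.67006794139537
plate+ [  192   156   139    94 12372] ((531.9398193359375, 192.87371826171875), (119.2217788696289, 84.00935363769531), 86.52218627929688) 32.39151516220521
tray+ [  186   150   184   107 18008] ((528.336669921875, 179.26104736328125), (163.6361083984375, 95.4506607055664), 88.46399688720703) 31.73469805701651
```

View pics/w1.png

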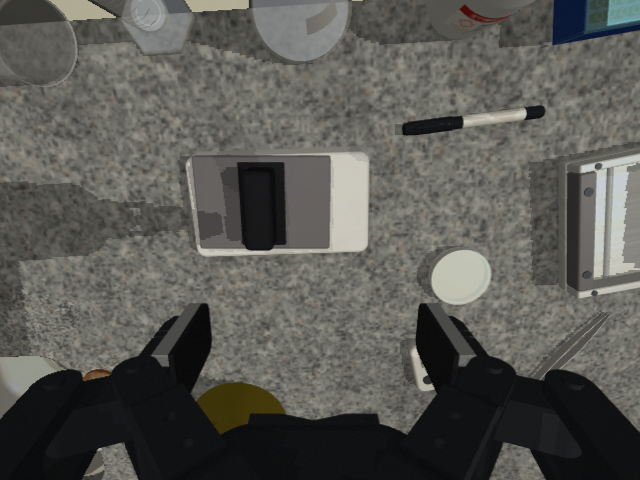

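The wrist view shows the black bar at (262,207) in the middle of the grey plate on the tray. It agrees with the top view within 3 mm.

move_arm(rows=[[[85,6.5,21,-15,0],[85,6.5,21.5,-30,0],[85,0,0,-40,0],[85,0,0,-40,0],[85,0,0,-25,0],[85,0,0,-15.5,0],[85,0,0,0,0],[85,0,0,0,0]]])

```text
time: 3.4
tool_pos: [0.5318, 0.1933, 0.0366]
tool_rot: [-3.141, -0.001, -0.06]
contact_force: [0.9, -0.2, 0.2]
gripper_width: 0.0851
gripper_force: 0.0
```

move_arm(rows=[[[20,0,0,0,0],[20,0,0,0,0],[20,0,0,0,0],[20,0,0,0,0],[20,0,0,0,0],[20,0,0,0,0],[20,0,0,0,0],[20,0,0,0,0]]], newtons=80)

```text
time: 4.4
tool_pos: [0.5316, 0.1931, 0.0364]
tool_rot: [-3.141, -0.001, -0.06]
contact_force: [-0.6, 0.3, 6.4]
gripper_width: 0.023
gripper_force: 79.5
```

move_arm(rows=[[[20,0,0,10,0],[20,0,0,25,0],[20,0,0,35,0],[20,-2,-20,20,0.01],[20,-4,-40,10,0.02],[20,-4,-45,0,0.025],[20,-4,-45,0,0.025],[20,-4,-45,0,0.025],[20,-4,-45,0,0.025],[20,-4,-45,0,0.025]]])

```text
time: 5.65
tool_pos: [0.5047, -0.0934, 0.1362]
tool_rot: [3.142, -0.0, 0.096]
contact_force: [1.0, 0.0, -1.0]
gripper_width: 0.0233
gripper_force: 78.6
```

move_arm(rows=[[[20,-4,-45,0,0.025],[20,-3,-40,0,0.025],[20,-1,-24,0,0],[20,0,0,-25,0],[20,0,0,-20,0],[20,0,0,0,0],[20,0,0,0,0],[20,0,0,0,0],[20,0,0,0,0],[20,0,0,0,0]]])

```text
time: 6.9
tool_pos: [0.4973, -0.2011, 0.0911]
tool_rot: [3.141, -0.0, 0.145]
contact_force: [-0.4, -0.0, -0.6]
gripper_width: 0.0228
gripper_force: 78.6
```

```bash
python3 - <<'E'
from h import *
s=bot.sense(); print(s['tool_pos'],s['tool_rot'],s['contact_force'],s['ft_torque'],s['gripper_width'])
p,im,d=cap('side'); cv2.imwrite('pics/s2.png',cv2.resize(im[170:350,240:440],None,fx=4,fy=3.3)[:,:,::-1])
p,im,d=cap('top'); np.savez('top2.npz',im=im,d=d); P=cloud(p,d)*1000;z=P[:,:,2]
m=((z>85)&(z<108)).astype(np.uint8)[195:300,320:460]; print(m.sum())
print(optics.camera_params('wrist')['tvec'])
E
```

```text
[ 0.49730064 -0.20107551  0.09114919] [ 3.14129981e+00 -4.88256404e-04  1.44933409e-01] [-0.38525031 -0.00331733 -0.55976584] [0.05720713 0.00539808 0.01418809] 0.022842963308151255
200
[-0.27109894  0.44465786  0.38259597]
```

View pics/s2.png

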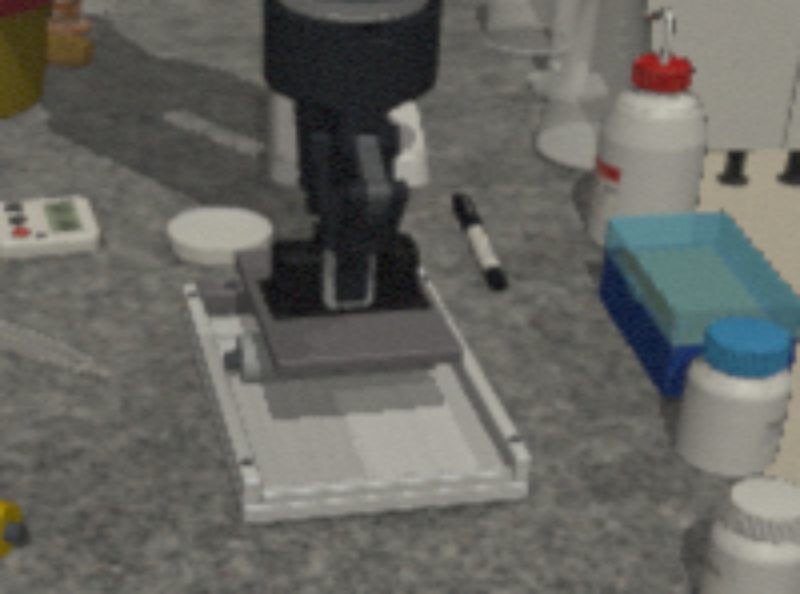

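The side view shows the board level and held above the roller, whose journal is visible at (245,357) inside the rail. I'll approach it and then feel for contact.

move_arm(rows=[[[20,4,0,-10,0],[20,0,0,-10,0],[20,0,0,-6,0],[20,0,0,-2,0],[20,0,0,0,0],[20,0,0,0,0]]])

```text
time: 7.75
tool_pos: [0.5013, -0.2011, 0.063]
tool_rot: [3.141, -0.0, 0.145]
contact_force: [0.6, -0.8, -0.9]
gripper_width: 0.0229
gripper_force: 78.6
```

move_arm(rows=[[[20,0,0,-0.5,0],[20,0,0,-0.5,0],[20,0,0,0,0]]])

```text
time: 8.12
tool_pos: [0.5011, -0.2011, 0.0618]
tool_rot: [3.142, -0.0, 0.145]
contact_force: [-0.3, 0.1, -1.2]
gripper_width: 0.0227
gripper_force: 78.6
```

move_arm(rows=[[[20,0,0,-0.3,0],[20,0,0,-0.3,0],[20,0,0,0,0]]])

```text
time: 8.5
tool_pos: [0.5011, -0.201, 0.0611]
tool_rot: [-3.142, 0.0, 0.145]
contact_force: [0.3, -0.3, -1.2]
gripper_width: 0.0228
gripper_force: 78.6
```

move_arm(rows=[[[20,0,0,-0.3,0],[20,0,0,0,0]]])

```text
time: 8.75
tool_pos: [0.5011, -0.2011, 0.0609]
tool_rot: [3.142, -0.0, 0.145]
contact_force: [-0.1, -0.8, -1.3]
gripper_width: 0.0228
gripper_force: 78.6
```

move_arm(rows=[[[20,0,0,-0.2,0],[20,0,0,0,0]]])

```text
time: 9.0
tool_pos: [0.5011, -0.201, 0.0607]
tool_rot: [-3.142, 0.0, 0.145]
contact_force: [0.5, 0.2, -1.9]
gripper_width: 0.0227
gripper_force: 78.6
```

move_arm(rows=[[[20,0,0,-0.2,0],[20,0,0,0,0]]])

```text
time: 9.25
tool_pos: [0.5011, -0.2011, 0.0605]
tool_rot: [3.142, 0.0, 0.145]
contact_force: [0.6, -0.4, -1.4]
gripper_width: 0.0227
gripper_force: 78.6
```

move_arm(rows=[[[20,0,0,-0.2,0],[20,0,0,0,0]]])

```text
time: 9.5
tool_pos: [0.5011, -0.2011, 0.0603]
tool_rot: [-3.142, 0.0, 0.145]
contact_force: [-1.0, 0.7, -1.0]
gripper_width: 0.0225
gripper_force: 78.9
```

move_arm(rows=[[[20,0,0,-0.2,0],[20,0,0,0,0]]])

```text
time: 9.75
tool_pos: [0.5012, -0.2011, 0.0603]
tool_rot: [3.142, -0.0, 0.145]
contact_force: [0.2, -0.5, 3.2]
gripper_width: 0.0227
gripper_force: 79.3
```

move_arm(rows=[[[20,0,0,-0.15,0],[20,0,0,0,0]]])

```text
time: 10.0
tool_pos: [0.5011, -0.2011, 0.0602]
tool_rot: [3.141, -0.0, 0.145]
contact_force: [-1.4, -0.3, 5.3]
gripper_width: 0.0229
gripper_force: 79.8
```

Contact, with about 6 N of press. I'll start rolling.

move_arm(rows=[[[20,-0.4,2.5,0,0],[20,-0.7,5,0,0],[20,-0.7,5,0,0],[20,-0.4,2.5,0,0],[20,0,0,0,0]]])

```text
time: 10.62
tool_pos: [0.499, -0.186, 0.0602]
tool_rot: [3.141, -0.0, 0.145]
contact_force: [-1.9, -0.7, 5.1]
gripper_width: 0.023
gripper_force: 79.5
```

```bash
cat >> h.py <<'E'
def roller():
    "roller axis y (bed frame, relative) from visible side-view and top-view points"
    out=[]
    for n in ('top','side'):
        p,im,d=cap(n); P=cloud(p,d)*1000
        c=P-np.array([497,-189,0]); x=c@[np.cos(.145),np.sin(.145),0]; y=c@[-np.sin(.145),np.cos(.145),0]
        m=(abs(x)<54)&(abs(x)>41)&(abs(y)<80)&(P[:,:,2]>23)&(P[:,:,2]<44)
        out.append((n,m.sum(),[(int(k*4),int(((y[m]//4)==k).sum())) for k in np.unique(y[m]//4)],x[m].mean().round(1) if m.any() else 0))
    return out
E
python3 - <<'E'
from h import *
s=bot.sense(); print(s['tool_pos'],s['contact_force'])
for o in roller(): print(o)
E
```

```text
[ 0.49895608 -0.18595316  0.06024421] [-1.86465825 -0.65361845  5.13389431]
('top', np.int64(3), [(32, 1), (36, 2)], np.float64(50.0))
('side', np.int64(101), [(-80, 1), (-76, 2), (-72, 1), (-68, 2), (-64, 4), (-60, 1), (-56, 2), (-52, 2), (-48, 1), (-44, 2), (-40, 2), (-36, 2), (-32, 1), (-28, 1), (-24, 3), (-20, 2), (-16, 2), (-12, 1), (-8, 1), (-4, 2), (0, 2), (4, 5), (8, 7), (12, 11), (16, 11), (20, 8), (24, 2), (28, 5), (32, 4), (36, 1), (40, 1), (48, 2), (52, 1), (56, 1), (60, 3), (68, 1), (72, 1)], np.float64(-49.3))
```

move_arm(rows=[[[20,-0.4,2.5,0,0],[20,-0.7,5,0,0],[20,-0.7,5,0,0],[20,-0.7,5,0,0],[20,-0.4,2.5,0,0],[20,0,0,0,0]]])

```text
time: 11.48
tool_pos: [0.496, -0.166, 0.0603]
tool_rot: [3.141, -0.0, 0.145]
contact_force: [-1.7, 0.1, 5.7]
gripper_width: 0.023
gripper_force: 79.6
```

move_arm(rows=[[[20,-0.4,2.5,0,0],[20,-0.7,5,0,0],[20,-0.7,5,0,0],[20,-0.7,5,0,0],[20,-0.4,2.5,0,0],[20,0,0,0,0]]])

```text
time: 12.22
tool_pos: [0.4931, -0.146, 0.0603]
tool_rot: [3.141, -0.0, 0.145]
contact_force: [-1.5, 0.1, 5.6]
gripper_width: 0.0225
gripper_force: 79.7
```

```bash
python3 - <<'E'
from h import *
s=bot.sense(); print(s['tool_pos'],s['contact_force'])
p,im,d=cap('side'); np.savez('side3.npz',im=im,d=d)
A=cv2.resize(im[225:335,275:385],None,fx=3.6,fy=3.6)
p,im,d=cap('top'); B=cv2.resize(im[195:290,320:440],None,fx=3.3,fy=3.3)
W=np.zeros((400,800,3),np.uint8); W[:396,:396]=A; W[:B.shape[0],400:400+B.shape[1]]=B
cv2.imwrite('pics/s3.png',W[:,:,::-1])
E
```

```text
[ 0.49311819 -0.14597474  0.060252  ] [-1.50380482  0.09955655  5.64851533]
```

View pics/s3.png

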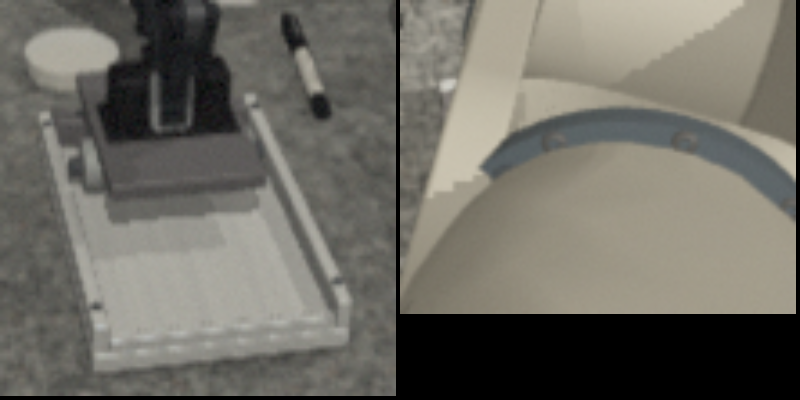

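The side crop shows the roller's end at (90,165) still under the board's near part, advancing with it. Now I'll go in small steps up to the sill.

move_arm(rows=[[[20,-0.4,2.5,0,0],[20,-0.5,4,0,0],[20,-0.5,3.5,0,0],[20,0,0,0,0]]])

```text
time: 12.82
tool_pos: [0.4917, -0.1359, 0.0602]
tool_rot: [3.141, 0.0, 0.145]
contact_force: [-2.5, 0.6, 5.0]
gripper_width: 0.0226
gripper_force: 79.8
```

move_arm(rows=[[[20,-0.3,2,0,0],[20,0,0,0,0]]])

```text
time: 13.08
tool_pos: [0.4914, -0.134, 0.0602]
tool_rot: [3.141, -0.0, 0.145]
contact_force: [-2.2, -0.7, 6.4]
gripper_width: 0.0229
gripper_force: 79.7
```

move_arm(rows=[[[20,-0.3,2,0,0],[20,0,0,0,0]]])

```text
time: 13.32
tool_pos: [0.4911, -0.1321, 0.0603]
tool_rot: [3.141, -0.0, 0.145]
contact_force: [-2.4, 0.7, 6.4]
gripper_width: 0.0229
gripper_force: 79.7
```

move_arm(rows=[[[20,-0.3,2,0,0],[20,0,0,0,0]]])

```text
time: 13.58
tool_pos: [0.4908, -0.1301, 0.0603]
tool_rot: [3.141, -0.0, 0.145]
contact_force: [-2.7, -0.3, 7.1]
gripper_width: 0.0226
gripper_force: 79.7
```

move_arm(rows=[[[20,-0.3,2,0,0],[20,0,0,0,0]]])

```text
time: 13.82
tool_pos: [0.4905, -0.1281, 0.0603]
tool_rot: [3.141, -0.0, 0.145]
contact_force: [-2.0, -0.3, 7.1]
gripper_width: 0.0226
gripper_force: 79.6
```

move_arm(rows=[[[20,-0.3,2,0,0],[20,0,0,0,0]]])

```text
time: 14.08
tool_pos: [0.4903, -0.1263, 0.0603]
tool_rot: [3.141, -0.0, 0.145]
contact_force: [-3.0, -2.7, 5.7]
gripper_width: 0.0229
gripper_force: 79.8
```

move_arm(rows=[[[20,-0.3,1.5,0,0],[20,0,0,0,0]]])

```text
time: 14.32
tool_pos: [0.4901, -0.125, 0.0605]
tool_rot: [3.141, -0.0, 0.145]
contact_force: [-2.6, -3.1, 8.6]
gripper_width: 0.0228
gripper_force: 80.1
```

move_arm(rows=[[[20,-0.2,1.5,0.15,0],[20,0,0,0,0]]])

```text
time: 14.58
tool_pos: [0.4899, -0.1236, 0.0608]
tool_rot: [3.141, -0.0, 0.145]
contact_force: [-3.5, -1.7, 10.9]
gripper_width: 0.0229
gripper_force: 80.2
```

move_arm(rows=[[[20,-0.2,1.5,0.2,0],[20,0,0,0,0]]])

```text
time: 14.82
tool_pos: [0.4897, -0.122, 0.061]
tool_rot: [3.141, -0.0, 0.145]
contact_force: [-3.0, -1.9, 10.9]
gripper_width: 0.023
gripper_force: 80.2
```

move_arm(rows=[[[20,-0.2,1.5,0.2,0],[20,0,0,0,0]]])

```text
time: 15.08
tool_pos: [0.4895, -0.1204, 0.0612]
tool_rot: [3.141, -0.0, 0.145]
contact_force: [-3.9, -2.4, 10.7]
gripper_width: 0.0226
gripper_force: 80.2
```

move_arm(rows=[[[20,-0.2,1.5,0.18,0],[20,0,0,0,0]]])

```text
time: 15.32
tool_pos: [0.4892, -0.1189, 0.0613]
tool_rot: [3.141, -0.0, 0.145]
contact_force: [-3.8, -1.4, 10.5]
gripper_width: 0.0226
gripper_force: 80.2
```

move_arm(rows=[[[20,-0.2,1.5,0.15,0],[20,0,0,0,0]]])

```text
time: 15.58
tool_pos: [0.489, -0.1173, 0.0615]
tool_rot: [3.141, -0.0, 0.145]
contact_force: [-4.8, -1.1, 11.6]
gripper_width: 0.0227
gripper_force: 80.2
```

move_arm(rows=[[[20,-0.2,1.5,0.1,0],[20,0,0,0,0]]])

```text
time: 15.82
tool_pos: [0.4888, -0.1158, 0.0616]
tool_rot: [3.141, -0.0, 0.145]
contact_force: [-3.9, -0.6, 10.0]
gripper_width: 0.023
gripper_force: 80.2
```

move_arm(rows=[[[20,-0.3,2,0.05,0],[20,0,0,0,0]]])

```text
time: 16.08
tool_pos: [0.4885, -0.1137, 0.0616]
tool_rot: [3.141, -0.0, 0.145]
contact_force: [-3.9, -0.6, 11.6]
gripper_width: 0.0227
gripper_force: 80.3
```

move_arm(rows=[[[20,-0.3,2,0,0],[20,0,0,0,0]]])

```text
time: 16.32
tool_pos: [0.4882, -0.1116, 0.0616]
tool_rot: [3.141, -0.0, 0.145]
contact_force: [-3.7, 0.2, 11.7]
gripper_width: 0.0228
gripper_force: 80.3
```

move_arm(rows=[[[20,-0.3,2,0,0],[20,0,0,0,0]]])

```text
time: 16.58
tool_pos: [0.4879, -0.1096, 0.0616]
tool_rot: [3.141, -0.0, 0.145]
contact_force: [-3.9, 0.9, 10.7]
gripper_width: 0.023
gripper_force: 80.2
```

move_arm(rows=[[[20,-0.3,2,-0.1,0],[20,0,0,0,0]]])

```text
time: 16.82
tool_pos: [0.4875, -0.1075, 0.0615]
tool_rot: [3.141, -0.0, 0.145]
contact_force: [-3.6, 0.6, 10.5]
gripper_width: 0.0227
gripper_force: 80.3
```

move_arm(rows=[[[20,-0.3,2,-0.15,0],[20,0,0,0,0]]])

```text
time: 17.08
tool_pos: [0.4873, -0.1054, 0.0613]
tool_rot: [3.142, -0.0, 0.145]
contact_force: [-3.5, 0.9, 10.7]
gripper_width: 0.023
gripper_force: 80.3
```

move_arm(rows=[[[20,-0.3,2,-0.25,0],[20,0,0,0,0]]])

```text
time: 17.32
tool_pos: [0.487, -0.1034, 0.0611]
tool_rot: [-3.142, -0.0, 0.145]
contact_force: [-4.0, 1.8, 11.8]
gripper_width: 0.0228
gripper_force: 80.4
```

move_arm(rows=[[[20,-0.3,2,-0.3,0],[20,0,0,0,0]]])

```text
time: 17.58
tool_pos: [0.4867, -0.1013, 0.0608]
tool_rot: [-3.141, -0.0, 0.145]
contact_force: [-4.5, 3.2, 11.1]
gripper_width: 0.0227
gripper_force: 80.4
```

move_arm(rows=[[[20,-0.3,2,-0.3,0],[20,0,0,0,0]]])

```text
time: 17.82
tool_pos: [0.4864, -0.0993, 0.0605]
tool_rot: [-3.141, -0.0, 0.145]
contact_force: [-3.8, 3.3, 10.7]
gripper_width: 0.023
gripper_force: 80.4
```

move_arm(rows=[[[20,-0.2,1.5,-0.2,0],[20,0,0,0,0]]])

```text
time: 18.08
tool_pos: [0.4861, -0.0978, 0.0602]
tool_rot: [-3.141, -0.0, 0.145]
contact_force: [-4.1, 2.4, 10.2]
gripper_width: 0.0228
gripper_force: 80.3
```

move_arm(rows=[[[20,-0.2,1.5,0,0],[20,0,0,0,0]]])

```text
time: 18.32
tool_pos: [0.486, -0.0966, 0.0602]
tool_rot: [3.141, -0.0, 0.145]
contact_force: [-3.2, 0.2, 9.1]
gripper_width: 0.0229
gripper_force: 80.0
```

Floor height has been reached past the sill. A touch further will take it to the stop.

move_arm(rows=[[[20,-0.15,1,0.1,0],[20,0,0,0,0]]])

```text
time: 18.58
tool_pos: [0.4858, -0.0956, 0.0602]
tool_rot: [3.141, -0.0, 0.145]
contact_force: [-2.4, -0.6, 7.6]
gripper_width: 0.0227
gripper_force: 79.9
```

move_arm(rows=[[[20,-0.15,1,0,0],[20,0,0,0,0]]])

```text
time: 18.82
tool_pos: [0.4857, -0.0946, 0.0602]
tool_rot: [3.141, -0.0, 0.145]
contact_force: [-2.4, -0.6, 7.1]
gripper_width: 0.023
gripper_force: 79.9
```

move_arm(rows=[[[20,-0.1,0.7,0,0],[20,0,0,0,0]]])

```text
time: 19.08
tool_pos: [0.4856, -0.0939, 0.0602]
tool_rot: [3.141, -0.0, 0.145]
contact_force: [-3.1, -0.4, 7.5]
gripper_width: 0.023
gripper_force: 79.9
```

move_arm(rows=[[[20,0,0,0.3,0],[20,0,0,0.7,0],[20,0,0,2,0],[20,0,0,10,0],[20,0,0,20,0],[20,0,0,25,0],[20,0,0,25,0],[20,0,0,0,0]]])

```text
time: 20.08
tool_pos: [0.4869, -0.0941, 0.1448]
tool_rot: [3.14, -0.004, 0.145]
contact_force: [0.2, -0.5, -1.2]
gripper_width: 0.0231
gripper_force: 78.7
```

```bash
python3 - <<'E'
from h import *
p,im,d=cap('side'); np.savez('side4.npz',im=im,d=d)
A=cv2.resize(im[215:335,275:385],None,fx=4,fy=4)
p,im,d=cap('wrist'); W=np.zeros((480,800,3),np.uint8); W[:,:440]=A; W[:270,440:]=cv2.resize(im,(360,270))
P=cloud(p,d)*1000
cv2.imwrite('pics/s4.png',W[:,:,::-1])
E
```

```text
(no output)
```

View pics/s4.png

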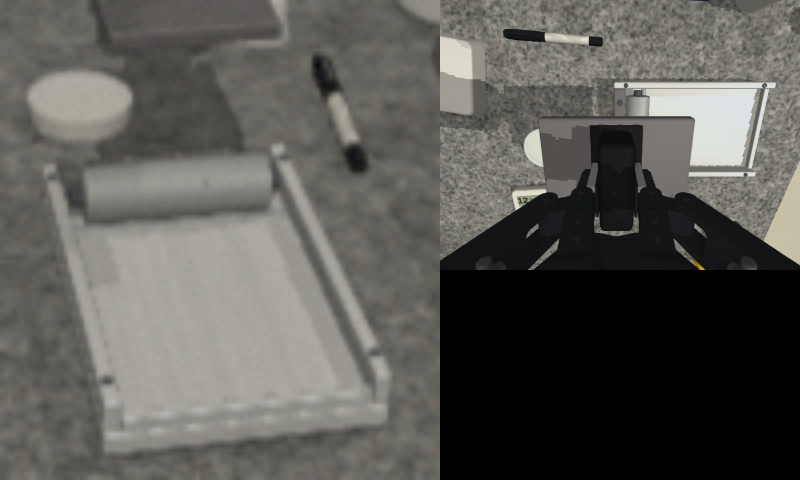

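The roller is seated against the stop (side crop, (180,187)), and the dish and pen are unmoved. Now I return the board.

move_arm(rows=[[[20,3,20,0,-0.015],[20,6,40,0,-0.025],[20,6,45,0,-0.03],[20,6,45,0,-0.03],[20,6,45,0,-0.03],[20,6,40,0,-0.025],[20,5,25,0,-0.02],[20,2.4,13.2,0,0],[20,0,0,0,0],[20,0,0,0,0]]])

```text
time: 21.42
tool_pos: [0.5254, 0.1784, 0.1423]
tool_rot: [3.141, 0.001, -0.03]
contact_force: [0.1, -0.6, -1.8]
gripper_width: 0.0231
gripper_force: 78.7
```

move_arm(rows=[[[20,0,0,-30,0],[20,0,0,-35,0],[20,0,0,-20,0],[20,0,0,0,0],[20,0,0,0,0],[20,0,0,0,0]]])

```text
time: 22.18
tool_pos: [0.5267, 0.1793, 0.0589]
tool_rot: [-3.141, -0.002, -0.031]
contact_force: [0.1, 0.3, -1.5]
gripper_width: 0.0227
gripper_force: 78.7
```

```bash
python3 - <<'E'
from h import *
s=bot.sense(); print(s['tool_pos'],s['tool_rot'],s['contact_force'])
p,im,d=cap('wrist'); cv2.imwrite('pics/w5.png',im[:,:,::-1]); P=cloud(p,d)*1000
E
```

```text
[0.52668492 0.17932451 0.05889064] [-3.14097052e+00 -1.73247699e-03 -3.05342037e-02] [ 0.07878389  0.34599365 -1.4638451 ]
```

View pics/w5.png

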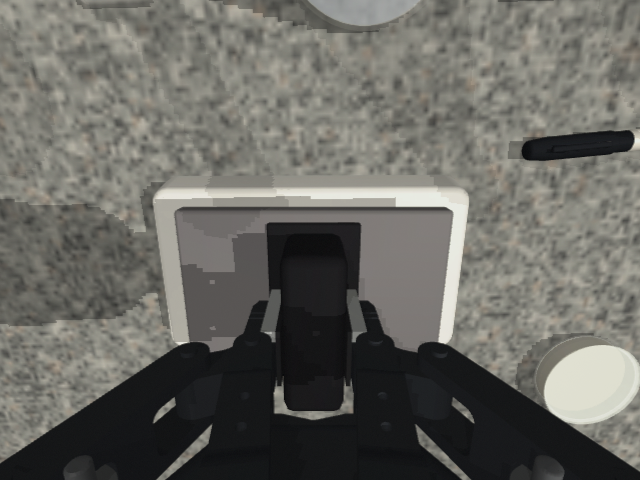

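The board hovers centred over the tray, with about equal white margins left (165) and right (460). Lowering it now.

move_arm(rows=[[[20,0,0,-12,0],[20,0,0,-7,0],[20,0,0,-1,0],[20,0,0,0,0],[20,0,0,0,0]]])

```text
time: 22.85
tool_pos: [0.526, 0.1794, 0.0379]
tool_rot: [-3.141, -0.0, -0.03]
contact_force: [-0.1, 0.1, -1.1]
gripper_width: 0.0231
gripper_force: 78.7
```

move_arm(rows=[[[20,0,0,-0.6,0],[20,0,0,-0.4,0],[20,0,0,0,0]]])

```text
time: 23.22
tool_pos: [0.5259, 0.1794, 0.0368]
tool_rot: [-3.142, -0.0, -0.03]
contact_force: [-0.1, 0.1, -1.4]
gripper_width: 0.0229
gripper_force: 78.7
```

move_arm(rows=[[[20,0,0,-0.4,0],[20,0,0,0,0]]])

```text
time: 23.48
tool_pos: [0.526, 0.1794, 0.0364]
tool_rot: [-3.142, -0.0, -0.03]
contact_force: [-0.7, -0.4, -1.6]
gripper_width: 0.0227
gripper_force: 78.9
```

move_arm(rows=[[[20,0,0,-0.3,0],[20,0,0,0,0]]])

```text
time: 23.72
tool_pos: [0.5259, 0.1793, 0.0364]
tool_rot: [-3.142, -0.0, -0.03]
contact_force: [-2.8, -0.8, 5.2]
gripper_width: 0.023
gripper_force: 79.6
```

Touching down at 5 N. I'll release and lift straight up.

move_arm(rows=[[[40,0,0,0,0],[60,0,0,0,0],[75,0,0,0,0],[75,0,0,0,0],[75,0,0,0,0],[75,0,0,0,0]]])

```text
time: 24.48
tool_pos: [0.5259, 0.1793, 0.0361]
tool_rot: [-3.142, 0.0, -0.03]
contact_force: [0.6, 0.0, -0.3]
gripper_width: 0.0749
gripper_force: 0.0
```

move_arm(rows=[[[75,0,0,10,0],[75,0,0,30,0],[75,0,0,50,0],[75,0,0,50,0],[75,-20,0,20,0],[75,-40,0,0,0],[75,-40,0,0,0],[75,0,0,0,0],[75,0,0,0,0]]])

```text
time: 25.6
tool_pos: [0.4268, 0.1796, 0.1969]
tool_rot: [-3.141, -0.002, -0.03]
contact_force: [1.1, 0.0, -0.7]
gripper_width: 0.0747
gripper_force: 0.0
```

```bash
python3 - <<'E'
from h import *
s=bot.sense(); print(s['time'],s['tool_pos'],s['contact_force'])
p,im,d=cap('top','t6.png'); p2,im2,d2=cap('side'); p3,im3,d3=cap('wrist')
W=np.zeros((600,800,3),np.uint8); W[:320,:800]=cv2.resize(im[190:350,150:550],(800,320)); W[320:600,:373]=cv2.resize(im3,(373,280)); W[320:600,400:720]=cv2.resize(im2[165:340,240:440],(320,280))
cv2.imwrite('pics/f6.png',W[:,:,::-1])
P=cloud(p3,d3)*1000; z=P[:,:,2]
for n,lo,zz in (('plate+',28,32),('tray+',14,22)):
    m=((z>lo)&(z<75)&(abs(P[:,:,0]-525)<90)&(abs(P[:,:,1]-185)<110)).astype(np.uint8)
    n_,l,st,_=cv2.connectedComponentsWithStats(cv2.morphologyEx(m,cv2.MORPH_OPEN,np.ones((3,3))))
    k=1+np.argmax(st[1:,4]); print(n,cv2.minAreaRect((plane(p3,np.argwhere(l==k)[:,::-1],zz/1000)[:,:2]*1000).astype(np.float32)))
P=cloud(p,d)*1000; c=P-np.array([497,-189,0]); x=c@[np.cos(.145),np.sin(.145),0]; y=c@[-np.sin(.145),np.cos(.145),0]
m=(abs(x)<50)&(P[:,:,2]>41)&(P[:,:,2]<50)&(abs(y)<100); print('roller bed y',np.median(y[m]),m.sum(),np.median(x[m]))
E
```

```text
25.6 [0.42677284 0.17964877 0.19687771] [ 1.13384175  0.0142972  -0.69347791]
plate+ ((526.6254272460938, 178.19314575195312), (119.20008850097656, 83.2606430053711), 88.21614074707031)
tray+ ((526.588623046875, 179.5792236328125), (163.4272003173828, 94.68389892578125), 88.4325942993164)
roller bed y 70.74432813320203 508 2.252391703817535
```

View pics/f6.png

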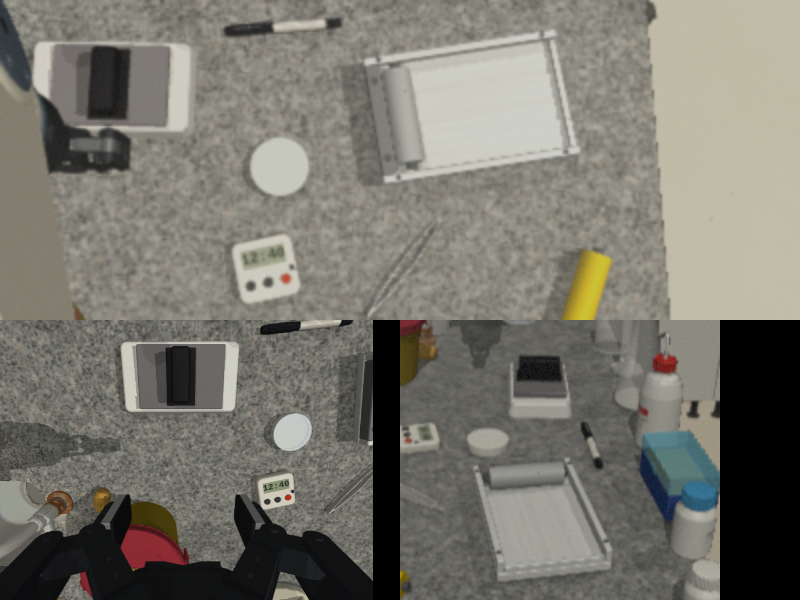

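The roller is in the seat at the stop (405,115), the board is centred on the tray (115,85), and the other objects are unmoved. Handing in.

```bash
python3 -c "
from h import *
print(bot.sign_off())"
```

```text
the job is handed in; nothing more can be done
None
```

The steel roller is parked in the seat at the end stop and the board lies flat in the middle of the upturned tray. The press readings stayed at or below about 13 N, and the job was handed in at about 26 s with the dish, pen and bottles looking unmoved in the final pictures.

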